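# Show the apprentice the pour: call, crucible, mould

## Robot

A 6-joint arm with a two-finger parallel gripper is mounted at the origin on the work surface. World frame = base frame: x ahead of the robot, y to its left, z up, the work surface at z = 0. Lengths are in m, angles in rad, forces in N, time in s.
With the tool pointing down it reaches from about 0.35 to 0.975 m from the base axis. Payload 7.1 kg.
Tool frame: the origin (TCP) lies at the very end of the fingers, on their centre line; the grasp point (between the pads) lies 19 mm behind it; z points along the fingers, y is the direction in which the jaws open and shut (so a half turn about z gives the same grasp; the last joint's range is limited). The gripper opens to 88 mm and grips with 3 to 60 N. Pads are 20 mm wide; open, the fingers measure 115 mm over their backs; the gripper's body (75 mm by 178 mm) begins 61 mm behind the grasp point.
Start: joints at [1.32, 0.423, 1.63, -0, 1.089, -0.019], TCP at [0.144, 0.608, 0.223] pointing down, gripper open.
Joint ranges: [-3, 3], [-0.9, 2.11], [0.09, 2.58], [-1.31, 4.45], [0.11, 2.69], [-2.54, 2.54]. Speed limits (rad/s): [2.39, 2.39, 3.01, 3.14, 3.14, 3.14].

## Interface

Orientations are given as a rotation vector (axis times angle).
In Python, from station import r gives the robot as it stands. Calls block until the motion is done:
- r.movep(position, orientation): joint-space move of the TCP to a pose.
- r.servo_line(position, vel=0.15, rot=None): straight line of the TCP; rot=None keeps the orientation; vel is the mean speed in m/s.
- r.movej(angles): joint-space move.
- r.command_gripper(opening): opening from 0.0 (shut) to 1.0 (fully open); the grip force is fixed at half the most; returns when the fingers have stopped.
- r.wait(seconds).
- r.solve_ik(position, orientation): joint angles nearest the present ones, or None.
- r.camera(name): name is "side" or "top"; returns the picture (480x640x3 uint8, red, green, blue); there is no depth.
- r.calibration(name): a dict with "fovy" (degrees; the focal length in pixels is half the picture's height over the tangent of half this angle, whatever the lens; pixels are square), "cx", "cy" (the principal point, pixels), "dist" ([k1, k2, p1, p2, k3] as OpenCV has them; the pictures are not rectified), "eye" and "attitude" of the camera in the world. Camera axes: x right, y down, z forward; pixel columns grow to the right and rows downward; lengths in m; the calibration is good to about 2 mm. A picture is of the moment at which its call begins. calibration takes no time and is no camera call.
A pose or a line that the arm cannot do raises r.Unreachable and nothing moves.
- r.finish_job(): hands the job in, once; it reports no verdict.
Trained networks look in the newest picture that a camera, given by its name, has taken for a name from the list of things; names that differ only in an ending like _2 or _b are one class to them, and where a whole thing is asked for, a point or a joint stands for the part that bears it (a point fixed in the world has none). Each returns a list of dicts, best first, with "conf" (0 to 1); they miss things now and then, are a little off and sometimes report something else, mostly with a low value. They report only what shows in the picture. A call takes as long as a camera call.
- r.recognise(target, camera): "centre" ([x, y, z] in m, in the coordinates of the camera as it stood for that picture, good to about 4 mm: the middle of the surface that is visible of it).
- r.cut_out(target, camera): "mask" (480x640 bool, what is visible of it).
Readings, each from a call of its own:
- r.current_t(): time.
- r.current_qpos(): joint angles.
- r.current_qvel(): joint speeds.
- r.current_tau(): joint torques, N m.
- r.current_tcp_pos(): TCP position.
- r.current_ee_rot(): TCP orientation.
- r.current_ft_force(): force on the tool from outside, world axes, zero at the start.
- r.current_torque(): the same for the moment, N m.
- r.current_gripper_width(): opening from 0.0 (shut) to 1.0 (fully open).
Only numpy, scipy, OpenCV 4.12 (cv2) and the standard library are available. Lean on these libraries where they do the work, as an engineer would, in place of code of your own. Each camera call takes 0.05 s, during which the arm holds its last target.

## Task

Press the call button on the grey box fully down with a fingertip and let it spring back, so that the apprentice looks over. Then point out what to use for the next pour: bring the fingertips two or three centimetres above the middle of the mouth of the tallest crucible and stay there for two seconds, then do the same above the middle of the mould that has one single groove, and finish there, still pointing at it. Touch no crucible or mould, move nothing on the bench, and pass well above the other crucibles and moulds so as not to seem to point at them.

Things in the scene. Friction and masses are not known exactly. Their poses are not given: they have to be found in the camera images.
- slab: Fixed pale firebrick slab lying on the bench, 100 x 250 x 20 mm (x, y, z of its own frame); the three crucibles stand in a row along its y axis, 80 mm apart, in any order. Origin at the centre of its underside.
- crucible_tall: Loose open clay crucible (a plain cup, same brown clay as the other two) standing on the firebrick slab, the tallest of the three: 85 mm tall, outer mouth diameter 54 mm, wall 5 mm. Origin at the centre of its underside, z up.
- crucible_tall_rim (a point): Centre of the mouth of the tallest crucible, level with its rim.
- crucible_mid: Loose open clay crucible (a plain cup, same brown clay as the other two) standing on the firebrick slab, the middle-sized of the three: 58 mm tall, outer mouth diameter 60 mm, wall 5 mm. Origin at the centre of its underside, z up.
- crucible_mid_rim (a point): Centre of the mouth of the middle-sized crucible, level with its rim.
- crucible_low: Loose open clay crucible (a plain cup, same brown clay as the other two) standing on the firebrick slab, the lowest of the three: 36 mm tall, outer mouth diameter 68 mm, wall 5 mm. Origin at the centre of its underside, z up.
- crucible_low_rim (a point): Centre of the mouth of the lowest crucible, level with its rim.
- mould_one: Loose grey iron ingot mould lying on the bench, a block 100 x 50 x 28 mm (x, y, z of its own frame), with one single long groove, 70 x 20 mm along its x, in its top, 12 mm deep with soot-dark floors. Origin at the centre of its underside, z up.
- mould_one_mid (a point): Centre of the top face of the single-groove mould (the middle of its groove), 28 mm above the bench.
- mould_two: Loose grey iron ingot mould lying on the bench, a block 100 x 50 x 28 mm (x, y, z of its own frame), with two parallel grooves, each 70 x 10 mm along its x, in its top, 12 mm deep with soot-dark floors. Origin at the centre of its underside, z up.
- mould_two_mid (a point): Centre of the top face of the two-groove mould, 28 mm above the bench.
- mould_dots: Loose grey iron ingot mould lying on the bench, a block 100 x 50 x 28 mm (x, y, z of its own frame), with three round cavities of 20 mm in a row along its x, in its top, 12 mm deep with soot-dark floors. Origin at the centre of its underside, z up.
- mould_dots_mid (a point): Centre of the top face of the three-cavity mould, 28 mm above the bench.
- call_box: Fixed grey call box on the bench, 90 x 90 x 30 mm, with a round black housing and the call button in the middle of its top. Origin at the centre of its underside.
- call_button_top (a point): Centre of the top face of the metal call button, a disc of 32 mm diameter, 52 mm above the bench when released and 10 mm proud of its 48 mm wide housing; it is pressed straight down. The point moves with the button.
- call_button (a joint): Travel of the call button in m: 0 released, 0.006 fully down. A spring returns it; fully down takes about 4 N.
- tongs: Loose steel tongs lying flat on the bench, 210 mm long, about 30 mm wide, 8 mm high (9 mm at the pivot). Origin near the middle, x along their length.
- hammer: Loose hammer lying on the bench, 260 mm long, head 78 mm wide, 26 mm high. Origin on the bench under the middle of its length, x along the handle to the head.
- flux_jar: Loose closed orange jar with a black lid, 64 mm diameter, 70 mm tall. Origin at the centre of its underside.
- white_jar: Loose closed white jar, 60 mm diameter, 80 mm tall. Origin at the centre of its underside.

How it is judged:
On the way, in this order (a step that is already met when the one before it is completed fails the run):
1. the call button is pressed down (5 mm or more) (value of joint call_button above 0.005 m), for 0.05 s.
2. button released, the tool points at the tallest crucible from just above for 1.5 s (horizontal distance between the grasp point and crucible_tall_rim below 0.025 m and z of the grasp point in the frame of crucible_tall_rim between 0.021 and 0.08 m and value of joint call_button below 0.0015 m), for 1.5 s.
3. the tool points at the single-groove mould from just above for 1.5 s (horizontal distance between the grasp point and mould_one_mid below 0.025 m and z of the grasp point in the frame of mould_one_mid between 0.021 and 0.08 m and value of joint call_button below 0.0015 m), for 1.5 s.
At the end, for the whole second after the job is handed in: The tool still points at the single-groove mould: the grasp point (about 19 mm behind the fingertips) within 25 mm horizontally of the middle of its top face and 21 to 80 mm above it; the call button is released (under 1.5 mm) and every loose thing is within 6 mm of where it started (all of step 3 and distance of each of crucible_tall, crucible_mid, crucible_low, mould_one, mould_two, mould_dots, tongs, hammer, flux_jar, white_jar from where it was at the start of the episode below 0.006 m); the robot touches nothing.
It fails at once if a crucible or mould is touched (over 0.3 N) (contact force between any of the fingers, the arm and crucible_tall above 0.3 N or contact force between any of the fingers, the arm and crucible_mid above 0.3 N or contact force between any of the fingers, the arm and crucible_low above 0.3 N or contact force between any of the fingers, the arm and mould_one above 0.3 N or contact force between any of the fingers, the arm and mould_two above 0.3 N or contact force between any of the fingers, the arm and mould_dots above 0.3 N).
It fails at once if a loose thing on the bench is moved or lifted by more than 10 mm (distance of any of crucible_tall, crucible_mid, crucible_low, mould_one, mould_two, mould_dots, tongs, hammer, flux_jar, white_jar from where it was at the start of the episode above 0.01 m).
It fails at once if the tool dips over another crucible or mould (grasp point within 20 mm horizontally of its middle and less than 60 mm above it) ((horizontal distance between the grasp point and crucible_mid_rim below 0.02 m and z of the grasp point in the frame of crucible_mid_rim below 0.06 m) or (horizontal distance between the grasp point and crucible_low_rim below 0.02 m and z of the grasp point in the frame of crucible_low_rim below 0.06 m) or (horizontal distance between the grasp point and mould_two_mid below 0.02 m and z of the grasp point in the frame of mould_two_mid below 0.06 m) or (horizontal distance between the grasp point and mould_dots_mid below 0.02 m and z of the grasp point in the frame of mould_dots_mid below 0.06 m)).
It also fails if it takes over 51 s, if anything falls off the work surface, if the arm or the gripper's body presses on something with over 40 N, if the wrist force passes 120 N, or if a joint passes its speed limit or range.

## Working session

There is one attempt and no reset: what is moved stays moved. The work goes in short steps, each a Python script; the robot and the scene stay as the last script left them, time stands still between calls to the robot, and variables do not carry over. Pictures are saved under pics/ and viewed, and the job is handed in when it is done.

```bash
mkdir -p pics; cat > h.py <<'E'
from station import r
import numpy as np, cv2
def save(cam,n):
    im=r.camera(cam); cv2.imwrite(f'pics/{n}.png',im[:,:,::-1]); return im
def cal(cam):
    c=r.calibration(cam); f=240/np.tan(np.radians(c['fovy'])/2)
    K=np.array([[f,0,c['cx']],[0,f,c['cy']],[0,0,1]]); return c,K,np.array(c['dist'],float)
def R(c):
    a=np.array(c['attitude'],float)
    return a if a.shape==(3,3) else cv2.Rodrigues(a)[0]
def px2w(cam,uv,z):
    c,K,d=cal(cam); p=cv2.undistortPoints(np.array([[uv]],float),K,d)[0,0]
    v=R(c)@np.array([p[0],p[1],1]); e=np.array(c['eye']); return e+v*(z-e[2])/v[2]
def w2px(cam,P):
    c,K,d=cal(cam); Rt=R(c).T; t=-Rt@np.array(c['eye'])
    return cv2.projectPoints(np.array(P,float).reshape(-1,1,3),cv2.Rodrigues(Rt)[0],t,K,d)[0][:,0]
def c2w(cam,p):
    c,_,_=cal(cam); return np.array(c['eye'])+R(c)@np.array(p)
E
python3 - <<'E'
from h import *
np.set_printoptions(precision=3,suppress=True)
for cam in('top','side'):
    print(r.calibration(cam)); save(cam,cam+'0')
    for n in ['crucible_tall','crucible_mid','crucible_low','mould_one','mould_two','mould_dots','call_box','call_button','flux_jar','white_jar','hammer','tongs']:
        o=r.recognise(n,cam); print(cam,n,[(round(x['conf'],2),c2w(cam,x['centre'])) for x in o[:3]])
print(r.current_ee_rot(),r.current_t())
E
```

```text
{'fovy': 53.021023368264736, 'cx': 317.2559747529567, 'cy': 238.48896204075123, 'dist': array([-0.001,  0.   ,  0.   ,  0.   ,  0.   ]), 'eye': array([0.378, 0.013, 1.113]), 'attitude': array([-2.109,  2.133, -0.203])}
top crucible_tall [(0.74, array([0.619, 0.15 , 0.076])), (0.45, array([0.593, 0.072, 0.029]))]
top crucible_mid []
top crucible_low [(0.75, array([0.593, 0.07 , 0.029])), (0.71, array([0.52 , 0.33 , 0.027]))]
top mould_one [(0.69, array([ 0.522, -0.183,  0.029]))]
top mould_two [(0.84, array([ 0.512, -0.268,  0.027]))]
top mould_dots [(0.83, array([ 0.555, -0.351,  0.029]))]
top call_box [(0.96, array([0.523, 0.332, 0.03 ]))]
top call_button [(0.71, array([0.522, 0.337, 0.051]))]
top flux_jar [(0.8, array([0.672, 0.31 , 0.071]))]
top white_jar [(0.95, array([ 0.776, -0.089,  0.08 ]))]
top hammer [(0.92, array([ 0.71 , -0.274,  0.025])), (0.5, array([ 0.551, -0.349,  0.028]))]
top tongs [(0.91, array([0.391, 0.056, 0.008])), (0.24, array([ 0.776, -0.091,  0.081]))]
{'fovy': 53.377944244918744, 'cx': 315.67989219237717, 'cy': 234.53602187299515, 'dist': array([-0.031,  0
[... 273 characters left out ...]
]
side crucible_low [(0.93, array([0.588, 0.081, 0.04 ]))]
side mould_one [(0.77, array([ 0.533, -0.186,  0.024])), (0.48, array([0.61 , 0.133, 0.082]))]
side mould_two [(0.7, array([ 0.514, -0.276,  0.03 ]))]
side mould_dots [(0.92, array([ 0.558, -0.357,  0.031])), (0.42, array([ 0.517, -0.279,  0.026])), (0.3, array([ 0.781, -0.109,  0.063]))]
side call_box []
side call_button [(0.52, array([0.522, 0.336, 0.052]))]
side flux_jar [(0.65, array([0.675, 0.296, 0.049]))]
side white_jar [(0.64, array([ 0.782, -0.105,  0.064]))]
side hammer [(0.81, array([ 0.71 , -0.292,  0.024])), (0.35, array([0.595, 0.082, 0.044]))]
side tongs [(0.56, array([0.39 , 0.043, 0.007]))]
[-0.363 -3.121 -0.   ] 1.3
```

View pics/top0.png

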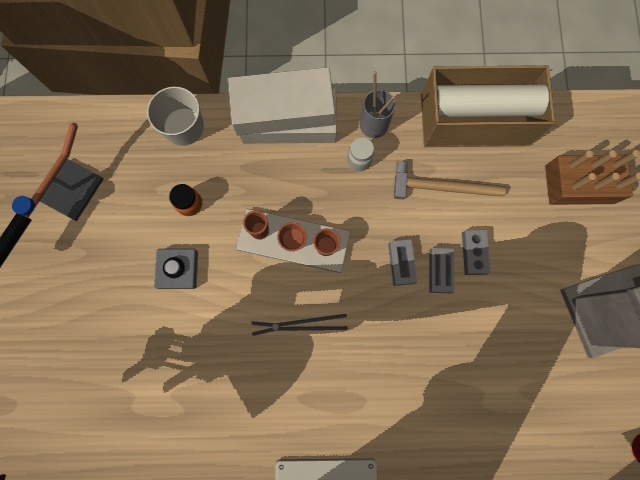

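View pics/side0.png

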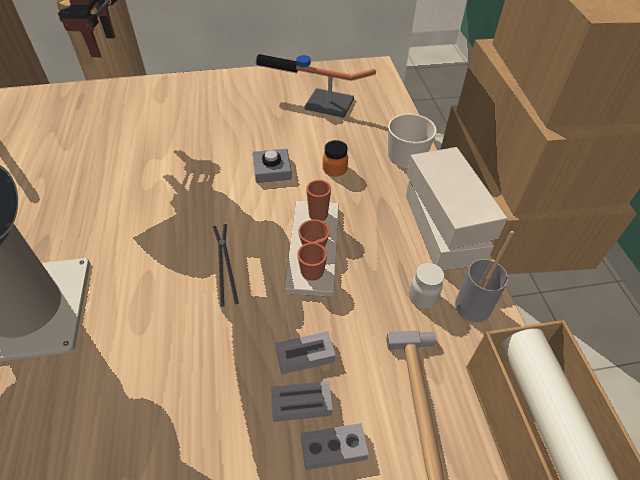

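Top view: tall crucible is the left one at about (256,224), low (292,236), mid (327,241). The single-groove mould is at (402,262), two-groove at (441,270), dots at (476,252), and the button at (173,267). I'll refine this by overlaying projected rims and outlines.

```bash
cat > ov.py <<'E'
from h import *
import sys
def circ(c,rad): 
    a=np.linspace(0,2*np.pi,60); return np.c_[c[0]+rad*np.cos(a),c[1]+rad*np.sin(a),np.full(60,c[2])]
def rect(c,th,lx,ly):
    q=np.array([[-lx,-ly],[lx,-ly],[lx,ly],[-lx,ly],[-lx,-ly]])/2; C,S=np.cos(th),np.sin(th)
    q=q@np.array([[C,S],[-S,C]]); return np.c_[q+np.array(c[:2]),np.full(5,c[2])]
def draw(items,n,crops):
    out=[]
    for cam in('top','side'):
        im=cv2.imread(f'pics/{cam}0.png')
        big=cv2.resize(im,None,fx=4,fy=4,interpolation=cv2.INTER_CUBIC)
        for P,col in items:
            cv2.polylines(big,[np.int32(w2px(cam,P)*4+1.5)],False,col,1,cv2.LINE_AA)
        for x,y in crops[cam]:
            out.append(big[y*4:y*4+290,x*4:x*4+390])
    k=len(out)//2
    cv2.imwrite(f'pics/{n}.png',np.vstack([np.hstack(out[:k]),np.hstack(out[k:])]))
E
python3 - <<'E'
from ov import *
T=[.619,.150,.105]; M=[.524,-.183,.028]; B=[.522,.336,.052]
np.set_printoptions(precision=3,suppress=True)
print(px2w('top',(402,262),.028))
g=(0,255,0);y=(0,255,255)
draw([(circ(T,.027),g),(circ(T,.022),y),(rect(M,0.12,.1,.05),g),(rect(M,0.12,.07,.02),y),(circ(B,.016),g)],'ov1',
 {'top':[(215,190),(360,225)],'side':[(270,170),(265,315)]})
E
```

```text
[ 0.531 -0.18   0.028]
```

View pics/ov1.png

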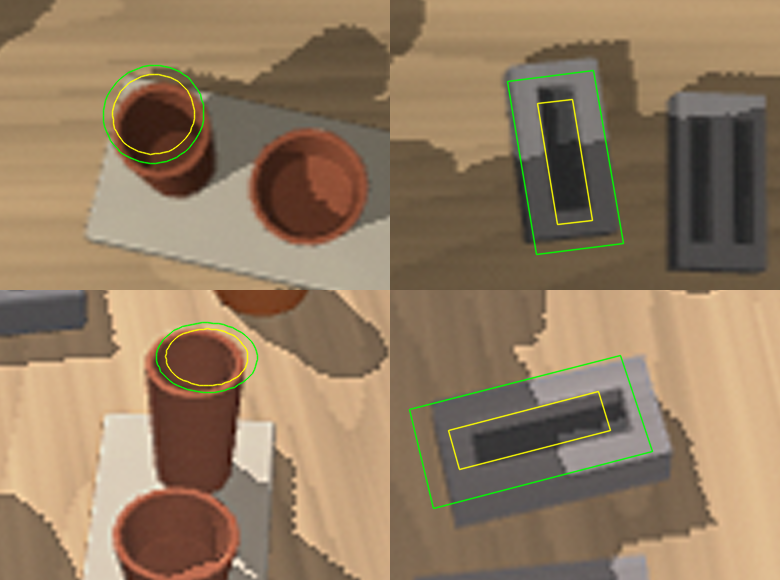

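```bash
python3 - <<'E'
from ov import *
T=[.612,.147,.105]; M=[.530,-.183,.028]; B=[.522,.336,.052];W=[.593,.070,.056];D=[.573,-.008,.078]
g=(0,255,0);y=(0,255,255)
draw([(circ(T,.027),g),(circ(T,.022),y),(circ(W,.034),g),(circ(D,.03),g),(rect(M,0.10,.1,.05),g),(rect(M,0.10,.07,.02),y),(circ(B,.016),g)],'ov2',
 {'top':[(245,190),(360,225)],'side':[(270,170),(265,315)]})
draw([(circ(B,.016),g)],'ov3', {'top':[(140,235)],'side':[(230,130)]})
E
```

```text
(no output)
```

View pics/ov2.png

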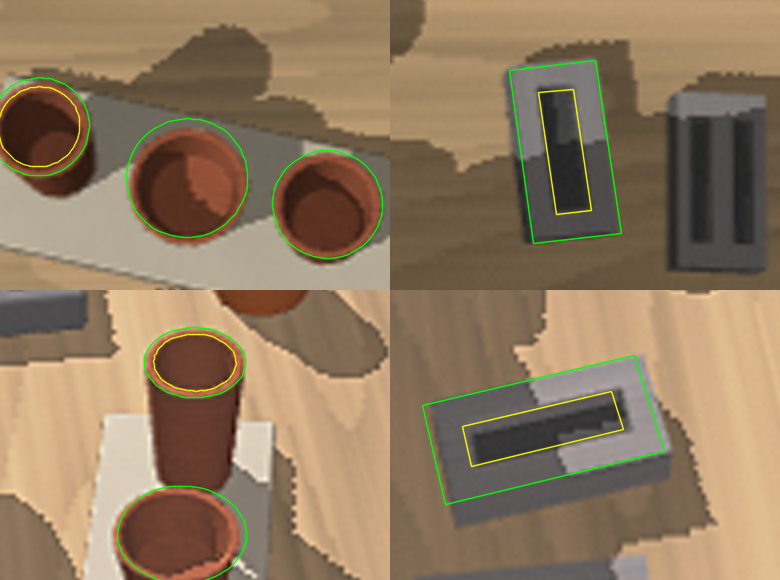

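View pics/ov3.png

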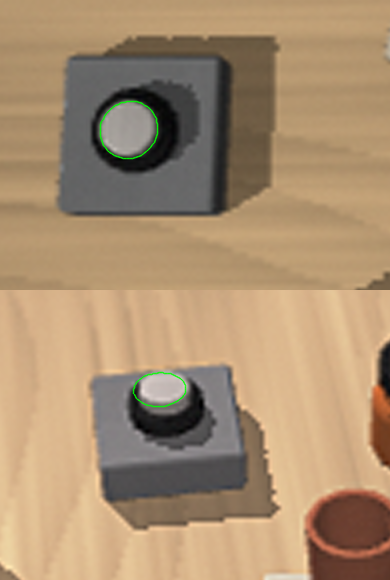

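```bash
python3 - <<'E'
from h import *
np.set_printoptions(precision=4,suppress=True)
r.command_gripper(0.0)
r.servo_line([.522,.336,.2],vel=.25)
r.servo_line([.522,.336,.065],vel=.12)
print(r.current_tcp_pos(),r.current_ft_force())
for z in (.054,.050,.048,.0465,.0455,.0448,.044):
    r.servo_line([.522,.336,z],vel=.03)
    f=r.current_ft_force(); print(z,r.current_tcp_pos(),f)
    if f[2]>7: break
r.wait(.2); save('top','press'); save('side','press_s'); print(r.current_ft_force(),r.current_t())
E
```

```text
[0.5225 0.3363 0.0658] [-0.6015 -0.1625 -0.0692]
0.054 [0.5219 0.3359 0.0538] [-0.5902 -0.1983  0.523 ]
0.05 [0.5223 0.3362 0.0501] [1.397  0.728  2.1853]
0.048 [0.5223 0.3362 0.0482] [ 1.3056 -0.6018  3.293 ]
0.0465 [0.5223 0.3362 0.0467] [1.0981 0.8476 4.0205]
0.0455 [0.5223 0.3362 0.0463] [-0.0093 -0.4117  9.1895]
[-0.7977  0.411   9.2717] 7.7833
```

The force rose on the spring's slope to about 4 N, then jumped to 9 N at the end stop, so the button is fully down. Next I release it and go to the crucible.

```bash
python3 - <<'E'
from h import *
np.set_printoptions(precision=4,suppress=True)
r.servo_line([.522,.336,.2],vel=.12)
r.servo_line([.612,.147,.2],vel=.2)
r.servo_line([.612,.147,.131],vel=.08)
r.wait(.3)
save('side','tall'); save('top','tall_t')
print(r.current_tcp_pos(),r.current_ft_force(),r.current_t())
r.wait(2)
print(r.current_tcp_pos(),r.current_t())
a,b=[cv2.imread(f'pics/{x}.png') for x in('tall','tall_t')]
cv2.imwrite('pics/tall_c.png',np.hstack([a[100:340,220:480],b[150:390,130:390]]).repeat(1,0))
E
```

```text
[0.6121 0.147  0.1312] [ 0.5376 -0.0276 -0.0844] 11.8333
[0.612 0.147 0.131] 13.8333
```

View pics/tall_c.png

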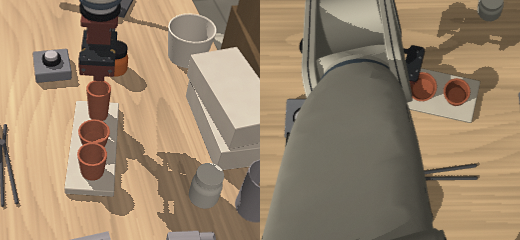

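View pics/press_s.png

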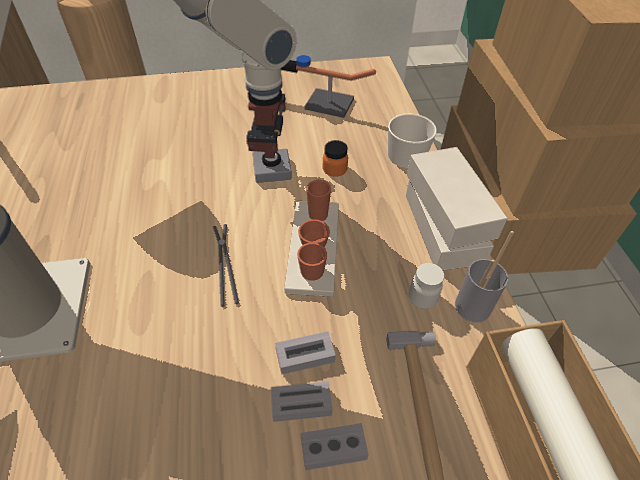

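The press picture shows the fingertips on the button at (271,160). In the crucible picture they hang above the tall mouth and the button is back up. On to the mould.

```bash
python3 - <<'E'
from h import *
np.set_printoptions(precision=4,suppress=True)
r.servo_line([.612,.147,.24],vel=.12)
r.servo_line([.532,-.183,.24],vel=.2)
r.servo_line([.532,-.183,.054],vel=.1)
r.wait(2.2)
a=save('side','mould'); save('top','mould_t')
print(r.current_tcp_pos(),r.current_ft_force(),r.current_t())
for cam in ('side','top'):
  for n in ['crucible_tall','crucible_mid','crucible_low','mould_one','mould_two','mould_dots','hammer','white_jar','flux_jar','tongs']:
    o=r.recognise(n,cam); print(cam,n,[(round(x['conf'],2),c2w(cam,x['centre'])) for x in o[:1]])
E
```

```text
[ 0.532 -0.183  0.054] [-0.0431  0.7261  0.1695] 21.05
side crucible_tall []
side crucible_mid []
side crucible_low []
side mould_one [(0.31, array([0.6203, 0.0012, 0.0218]))]
side mould_two [(0.78, array([ 0.5137, -0.2769,  0.0297]))]
side mould_dots [(0.86, array([ 0.5567, -0.3577,  0.0292]))]
side hammer [(0.75, array([ 0.7145, -0.2915,  0.0237]))]
side white_jar [(0.66, array([ 0.783 , -0.1075,  0.0659]))]
side flux_jar [(0.62, array([0.6809, 0.2957, 0.0516]))]
side tongs [(0.81, array([0.3865, 0.0298, 0.0068]))]
top crucible_tall [(0.58, array([0.6191, 0.148 , 0.0802]))]
top crucible_mid [(0.56, array([ 0.5812, -0.0117,  0.0473]))]
top crucible_low [(0.59, array([0.5947, 0.0726, 0.0276]))]
top mould_one [(0.57, array([0.5229, 0.3401, 0.0539]))]
top mould_two [(0.51, array([0.5952, 0.0736, 0.0274]))]
top mould_dots []
top hammer [(0.87, array([ 0.7083, -0.2716,  0.0253]))]
top white_jar [(0.81, array([ 0.7747, -0.0883,  0.0813]))]
top flux_jar [(0.55, array([0.6737, 0.3068, 0.0678]))]
top tongs [(0.52, array([0.3865, 0.1175, 0.0101]))]
```

View pics/mould.png

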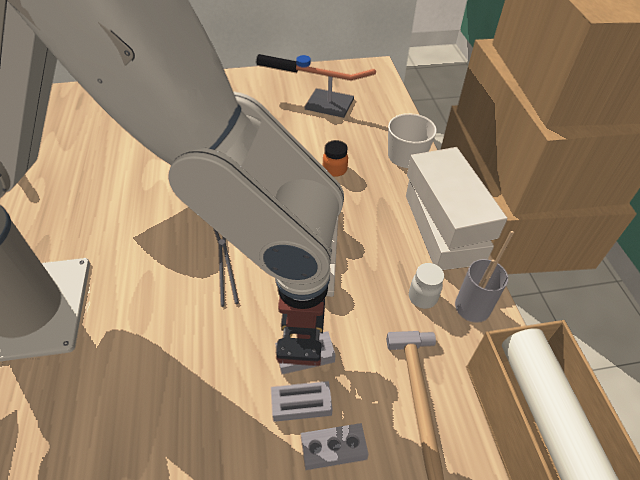

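The side view shows the gripper over the single-groove mould at (305,350). The visible things are where they were, and the tongs reading (off by 60 mm in y) is due to the arm hiding part of them.

```bash
python3 - <<'E'
from h import *
print(r.current_tcp_pos(),r.current_qvel().round(4),r.current_t()); r.finish_job()
E
```

```text
[ 0.53202533 -0.18300978  0.05401681] [ 0.0016 -0.0009 -0.0009 -0.0002  0.0002  0.0004] 22.05
the job is handed in; nothing more can be done
```

I did all three steps and handed the job in at 22 s, with the tool still pointing at the single-groove mould; no verdict was reported.

- **Button:** I pressed it with the closed fingertips. The force rose to about 4 N, then jumped to 9 N at the end stop. A later picture shows it sprung back up.
- **Tallest crucible:** I held the fingertips about 26 mm above the middle of its mouth for 2.3 s.
- **Single-groove mould:** I crossed over with the fingertips at z = 0.24 m, then held them about 26 mm above its middle for over 2 s.

**Last checks:** The arm was still and the fingertips were on target. The wrist force was under 1 N. Most things that could be seen were where they started, within the networks' accuracy.

**Unconfirmed or disagreeing:**
- The arm hid the crucibles in the last side view, though the top view still found them in place.
- The single-groove mould was under the gripper, so the networks gave only false hits for it. In the top view the two-groove mould also gave a false hit and the dotted mould was not found, but the side view had both in place.
- The tongs read up to 60 mm off in y, which I put down to the arm covering part of them. The robot never went near them.
- My position estimates are good to about 3 mm.

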